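Set the slide on its dial mark with the backlash taken up

ROBOT

A 6-joint arm with a two-finger parallel gripper is mounted at the origin on a cart in front of the work surface, level with it; the furniture and walls round the work are solid. World frame = base frame: x ahead of the robot, y to its left, z up, the work surface at z = 0. Lengths are in mm, angles in rad, forces in N, time in s.
With the tool pointing down it reaches from about 275 to 975 mm from the base axis. Payload 8.4 kg.
Tool frame: the origin (TCP) lies midway between the tips of the shut fingers; the grasp point (between the pads) lies 19 mm behind it; z points along the fingers, y is the direction in which the jaws open and shut (so a half turn about z gives the same grasp; the last joint's range is limited). The gripper opens to 92 mm and grips with 3 to 60 N. Pads are 20 mm wide; open, the fingers measure 128 mm over their backs; the gripper's body (75 mm by 189 mm) begins 69 mm behind the grasp point.
Start: joints at [1.24, 0.353, 1.633, -0, 1.155, -0.002], TCP at [201.816, 591.522, 214.583] pointing down, gripper open.
Joint ranges: [-2.63, 2.63], [-0.92, 2.1], [0.06, 2.66], [-1.3, 4.44], [0, 2.69], [-3.02, 3.02]. Speed limits (rad/s): [2.22, 2.22, 2.79, 3.14, 3.14, 3.14].

INTERFACE

Orientations are given as a rotation vector (axis times angle).
In Python, from bench import bot, viewer gives the robot as it stands.
- The arm moves only by the shell command python3 -m handwheel 'ROWS'. ROWS is a JSON object of lists of equal length, an entry for each row: "delta_pos": the shift along the tool's x, y, z in cm, a list of three; "dr": the turn, a rotation vector about the tool's x, y, z in degrees, a list of three; "grip": the closure, from 0 (fully open) to 1 (shut). A call has 1 to 5 rows; each row shifts and turns the commanded pose from where the row before left it, along the tool's axes as they then stand; what a row does not reach is not made up. A row lasts 1/10 s, in which the tool goes at most 50 mm and 8.59 degrees, less where a joint would pass 70% of its speed; a pose out of reach is approached as far as the arm can. A call with a gripper value outside its range is refused whole. The fingers move at their own pace and stop on an object; the grip force is fixed at half the most. Time passes only in rows, so rows that do not move let the fingers close. It gives the time, the measured TCP pose, the force and the opening at its end, in the units of the state.
- bot.sense(): the state, without advancing time (a new reading comes with each control period).
- viewer.grab_frame(name): name is "scene" or "top" or "wrist"; returns the picture (400x640x3 uint8, blue, green, red); there is no depth.
- viewer.camera_info(name): a dict with "camera_matrix" (3x3 intrinsics, pixels), "R" (3x3) and "t" (3): a world point X has camera coordinates R X + t. Camera axes: x right, y down, z forward; pixel columns grow to the right and rows downward; lengths in mm; the calibration is good to about 2 mm. A picture is of the moment at which its call begins: read the wrist's pose just before it. camera_info takes no time and is no camera call; for the wrist camera it gives the pose at the moment of the call.
- bot.close_job(): hands the job in, once; it reports no verdict.
The state is a dict: "clock": time; "joint_pos": joint angles; "qvel": joint speeds; "joint_efforts": joint torques, N m; "position": TCP position; "tcp_rot": TCP orientation; "contact_force": force on the tool from outside, world axes, zero at the start; "ft_torque": the same for the moment, N m; "gripper_width": finger opening in mm.
Only numpy, scipy, OpenCV 4.12 (cv2) and the standard library are available. Lean on these libraries where they do the work, as an engineer would, in place of code of your own. Each camera call takes 0.05 s, during which the arm holds its last target.

TASK

The handwheel of the small rack slide stands past its red mark. Wind it anticlockwise back past the mark until you feel the carriage come up firmly against its dead stop, without forcing it, then bring it clockwise in one go to the red mark, so that the backlash is taken up and the carriage's red line meets the red line on the bed. Work only by the wheel's handle, let go at the end, and leave the loose tools alone.

Things in the scene. Friction and masses are not known exactly. Their poses are not given: they have to be found in the camera images.
- stage: Grey rack slide, fixed on the bench. Origin on the bench under the vertical wheel axis; x leads across the bed (away from the robot at yaw 0), y along the bed, z up. Gearbox 100 x 90 mm under the wheel; ring with black ticks, 126 mm across, top at z 70 mm; bed at x 50 to 180, y -135 to 155 mm. Nothing on it but the handle stands above z 106 mm.
- wheel: Dark round handwheel, 100 mm across, top at z 84 mm (hub 91 mm), turning about the vertical stage axis; a white line on its top runs from hub to rim through the foot of the handle. Origin on the wheel axis at bench height; its x axis points along the white line. At the start it stands 0.6 to 1.1 rad clockwise past the mark, anywhere within the backlash.
- wheel_hub (a point): Top of the wheel's hub, on its axis, z 91 mm. Turned clockwise from above, the wheel drives the carriage in the stage's -y direction, anticlockwise in +y, 12 mm per rad, after a backlash of 0.5 rad: at each reversal the wheel first turns 0.5 rad nearly freely while the carriage stands still.
- handle_mid (a point): Middle of the upright black handle: a round grip 19 mm across that revolves freely on its pin, from z 90 to 140 mm above the bench, 38 mm from the wheel axis; this point is at z 117 mm. Moving the carriage takes about 3 N at the handle, turning within the backlash less than 1 N.
- wheel_line (a point): Outer end of the wheel's white line, on the rim 50 mm from the axis, z 84 mm.
- index (a point): The red mark on the ring round the wheel: this point is where the end of the white line must stand, 50 mm from the axis, on the stage's -x side, z 84 mm.
- carriage: Aluminium carriage 92 x 100 mm sliding along the bed, with a toothed rack on the side of the wheel, a turned steel spigot on top and a steel nose 12 mm across that enters the stop housing. Origin coincides with the stage's at the start.
- carriage_line (a point): Red line on the edge of the carriage that is far from the wheel, z 60 mm.
- bed_line (a point): Red line on the bed at the stage's y = 0, on the strip beyond the carriage far from the wheel, z 29 mm. With the wheel on its mark, approached clockwise, the carriage line is level with it (in the stage's y); approached anticlockwise it would be 6 mm off.
- stop_box: Dark closed housing 76 x 60 mm, top at z 78 mm, at the +y end of the bed; origin at the middle of its inner face, at bench height. Inside is the dead stop that the nose meets. Its depth is set anew each time and cannot be seen: the wheel comes up on it somewhere between 1.1 and 2.0 rad (firm contact up to 0.1 rad further) anticlockwise of the mark.
- nose (a point): Tip of the carriage's nose, inside the housing, z 52 mm, which meets the dead stop. The force on the stop is about 3.2 times the push on the handle beyond the running push: it bears firmly above 18 N on the stop (6 N at the handle) and is forced above 45 N (14 N at the handle). After contact the push grows by about 2 N per mm of handle travel.
- roller: Loose toothed roller cutter, 52 x 44 x 35 mm, on the bench near the slide; origin centre of its underside; must not be disturbed.
- step_block: Loose dark step block, 48 x 66 x 40 mm, on the bench near the slide; origin centre of its underside; must not be disturbed.
- hex_key: Loose dark hexagon key, 37 x 108 x 7 mm, on the bench near the slide; origin centre of its underside; must not be disturbed.

How it is judged:
By the outcome, as a careful person would: the job done as asked, in the order asked, and still so for the second after the job is handed in, with the robot touching nothing.
It also fails if it takes over 72 s, if anything falls off the work surface, if the arm or the gripper's body presses on something with over 40 N, if the wrist force passes 120 N, or if a joint passes its speed limit or range.

## Working session

There is one attempt and no reset: what is moved stays moved. The work goes in short steps, Python scripts to look and compute and a shell command to move; the robot and the scene stay as the last step left them, time stands still between calls to the robot, and variables do not carry over. Pictures are saved under pics/ and viewed, and the job is handed in when it is done.

```bash
ls; mkdir -p pics; python3 - <<'E'
from bench import bot, viewer
import cv2
print(bot.sense())
for n in ("scene","top","wrist"):
    i=viewer.camera_info(n); print(n,i)
    cv2.imwrite(f"pics/{n}0.png",viewer.grab_frame(n))
E
```

```text
pics
{'clock': 0.0, 'joint_pos': array([ 1.23962092e+00,  3.53668010e-01,  1.63416372e+00, -1.87365770e-05,
        1.15518963e+00, -2.44177556e-03]), 'qvel': array([-0.00194602, -0.00147979, -0.00194129, -0.00022831, -0.00038358,
       -0.00058134]), 'joint_efforts': array([-3.15092166e-04, -5.93832707e+01, -3.34215975e+01,  6.95260568e-02,
        2.30509305e-02, -9.63391449e-05]), 'position': array([201.64090746, 591.03464092, 213.83863524]), 'tcp_rot': array([-5.14003701e-01, -3.09903460e+00,  2.21737261e-03]), 'contact_force': array([ 0.13358392,  0.39460692, -0.0253464 ]), 'ft_torque': array([-0.04940107,  0.01769379,  0.0039361 ]), 'gripper_width': 92.09564265151172}
scene {'camera_matrix': array([[460.53358783,   0.        , 322.5589935 ],
       [  0.        , 460.53358783, 203.03135676],
       [  0.        ,   0.        ,   1.        ]]), 'R': array([[ 0.55139356, -0.83424176,  0.0024126 ],
       [-0.38376377, -0.25621502, -0.88717486],
       [ 0.74073646,  0.48825664, -0.46142707]]), 't': array([-484.08496666,  235.23270891,  572.98698806])}
top {'camera_matrix': array([[405.27424452,   0.        , 317.31176536],
       [  0.        , 405.27424452, 195.07719289],
       [  0.        ,   0.        ,   1.        ]]), 'R': array([[-0.00495936, -0.99990048,  0.01320763],
       [-0.99732931,  0.00398332, -0.07292724],
       [ 0.07286738, -0.01353403, -0.99724981]]), 't': array([-220.17593804,  579.74298747,  924.53292323])}
wrist {'camera_matrix': array([[288.71940336,   0.        , 321.64762773],
       [  0.        , 288.71940336, 203.32782242],
       [  0.        ,   0.        ,   1.        ]]), 'R': array([[ 3.23117938e-01,  9.46358652e-01, -3.15181845e-04],
       [ 9.14748105e-01, -3.12239665e-01,  2.56402605e-01],
       [ 2.42550411e-01, -8.31365930e-02, -9.66570021e-01]]), 't': array([-623.8040304 ,  -29.43136625,  389.84166913])}
```

View pics/scene0.png

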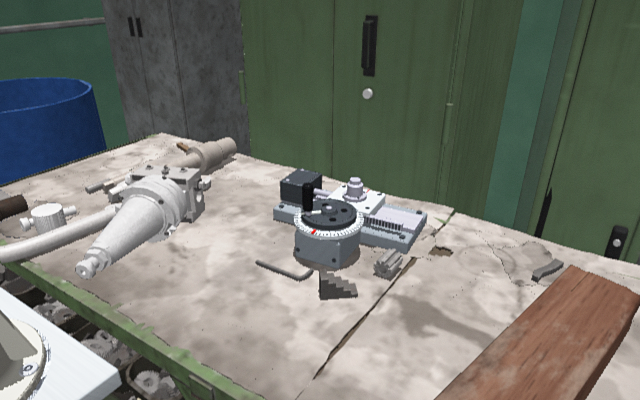

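View pics/top0.png

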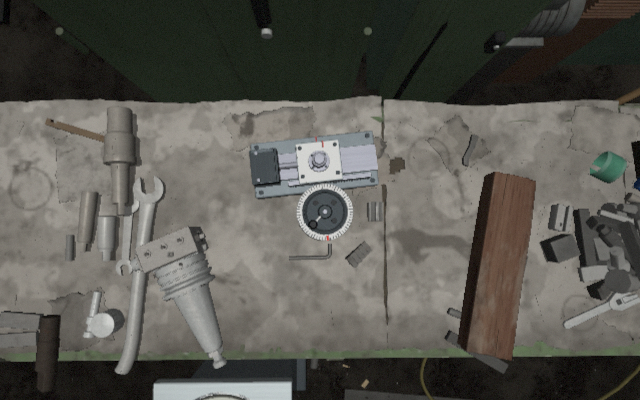

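View pics/wrist0.png

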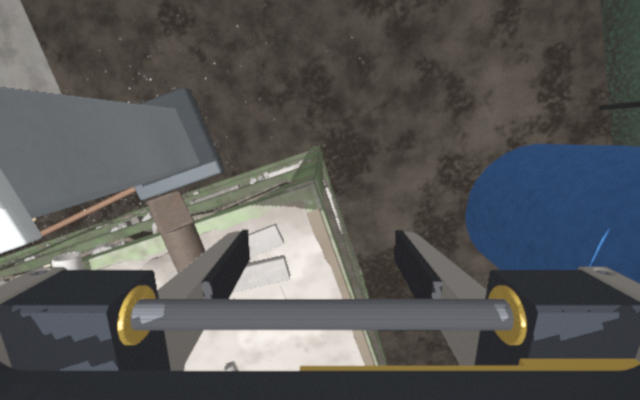

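The top view shows the stage with its wheel near (325,211), bed (250–380,130–200), handle near (312,225) and red mark near (328,238). I'll enlarge these.

```bash
python3 - <<'E'
import cv2
a=cv2.imread("pics/top0.png"); c=a[120:270,240:400]; cv2.imwrite("pics/top0c.png",cv2.resize(c,None,fx=5,fy=4*1.0*1.0 if 0 else 5,interpolation=cv2.INTER_CUBIC)[:600] if 0 else cv2.resize(a[120:240,240:400],None,fx=5,fy=5,interpolation=cv2.INTER_CUBIC))
cv2.imwrite("pics/top0d.png",cv2.resize(a[170:250,280:380],None,fx=7.5,fy=7.5,interpolation=cv2.INTER_CUBIC))
b=cv2.imread("pics/scene0.png"); cv2.imwrite("pics/scene0c.png",cv2.resize(b[160:310,250:440],None,fx=4,fy=4,interpolation=cv2.INTER_CUBIC))
E
```

```text
(no output)
```

View pics/top0c.png

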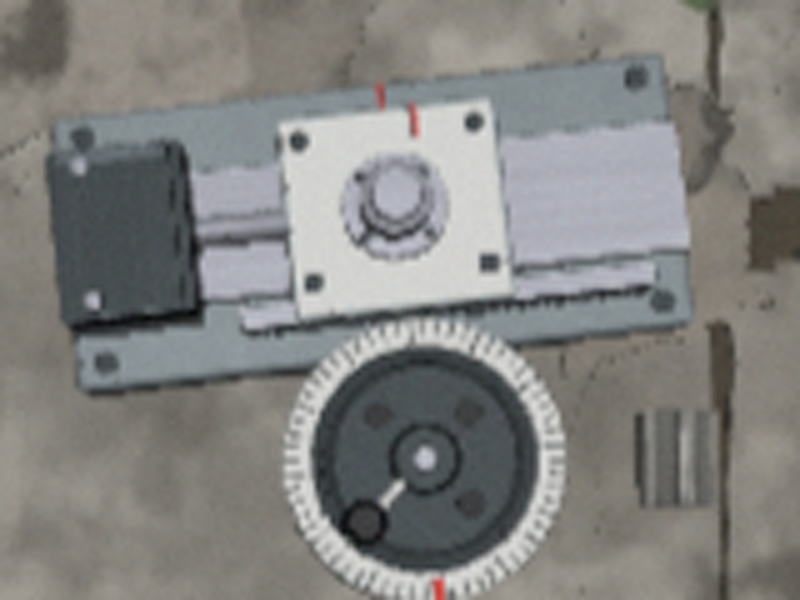

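View pics/top0d.png

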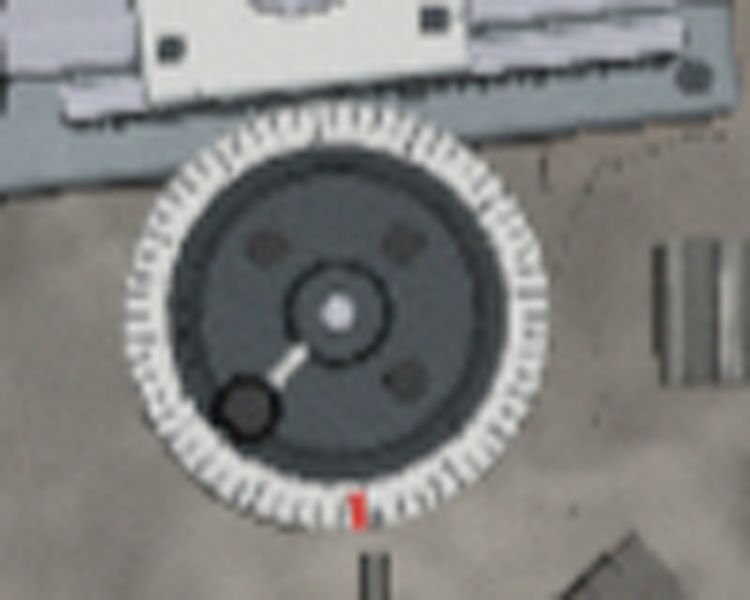

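View pics/scene0c.png

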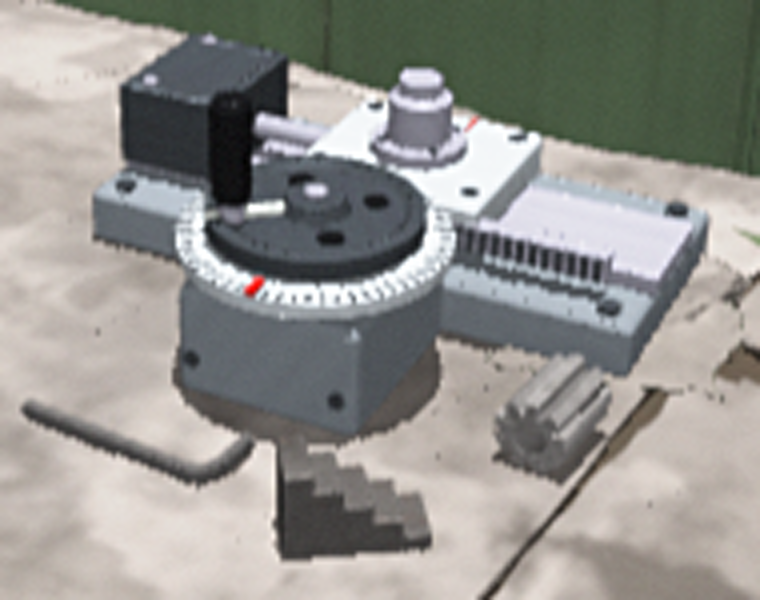

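```bash
cat > h.py <<'E'
import numpy as np
from bench import bot, viewer
from scipy.spatial.transform import Rotation as Ro
def inv(name,px,z):
    i=viewer.camera_info(name);K,R,t=map(np.array,(i['camera_matrix'],i['R'],i['t']))
    d=R.T@np.linalg.solve(K,[px[0],px[1],1]); c=-R.T@t
    return c+d*(z-c[2])/d[2]
def proj(name,X):
    i=viewer.camera_info(name);K,R,t=map(np.array,(i['camera_matrix'],i['R'],i['t']))
    p=K@(R@np.array(X)+t); return p[:2]/p[2]
def crop(p,s,o): return ((np.array(p)+.5)/s-.5+np.array(o))
E
python3 - <<'E'
from h import *
np.set_printoptions(precision=1,suppress=True)
D=lambda p:crop(p,7.5,(280,170)); C=lambda p:crop(p,5,(240,120)); S=lambda p:crop(p,4,(250,160))
hub=inv('top',D((338,312)),91); print('hub',hub)
red=inv('top',D((359,511)),70); print('red',red, red-hub, np.linalg.norm((red-hub)[:2]))
v=(hub-red)[:2]; print('yaw by red',np.arctan2(v[1],v[0]))
h=inv('top',D((248,408)),140); print('handle',h,np.linalg.norm((h-hub)[:2]),np.arctan2(*(h-hub)[1::-1]))
for a,b,z in [((50,122),(660,57),25),((80,392),(690,325),25),((283,125),(492,98),60),((298,320),(512,292),60)]:
    A=inv('top',C(a),z);B=inv('top',C(b),z);u=(A-B);print('yline',A,B,np.linalg.norm(u),'yaw',np.arctan2(-u[0],u[1]))
bl=inv('top',C((381,97)),29);cl=inv('top',C((413,119)),60);print('bl',bl,bl-hub,'cl',cl,cl-hub)
print('scene hub',inv('scene',S((315,190)),91),'handle top',inv('scene',S((229,98)),140),'red',inv('scene',S((255,287)),70))
E
```

```text
hub [ 538.8 -237.5   91. ]
red [ 481. -244.   70.] [-57.8  -6.5 -21. ] 58.14680385990256
yaw by red 0.11142240556596684
handle [ 511.2 -211.4  140. ] 37.990246018259434 2.382736052444804
yline [699.4 -64.4  25. ] [ 729.9 -351.8   25. ] 289.01541729380364 yaw 0.10545357650838388
yline [572.3 -79.2  25. ] [ 602.6 -364.    25. ] 286.36801048219405 yaw 0.10587280117754672
yline [ 690.8 -175.    60. ] [ 703.  -269.8   60. ] 95.58047285179366 yaw 0.12775712878496168
yline [ 602.1 -181.7   60. ] [ 614.4 -278.1   60. ] 97.20142739153695 yaw 0.12719375116617063
bl [ 710.1 -219.8   29. ] [171.3  17.7 -62. ] cl [ 693.4 -233.9   60. ] [154.6   3.6 -31. ]
scene hub [ 540.6 -235.1   91. ] handle top [ 512.8 -208.8  140. ] red [ 485.9 -240.2   70. ]
```

Hub comes out at about (539.5, -236.5) and yaw at about 0.107. The handle is 38.0 mm from the axis and 0.87 rad clockwise of the mark, so all of it fits the description. I'll turn the tool so the jaws run along world x.

```bash
python3 -m handwheel '{"delta_pos":[[0,0,0],[0,0,0],[0,0,0],[0,0,0],[0,0,0]],"dr":[[0,0,8],[0,0,8],[0,0,8],[0,0,8],[0,0,8]],"grip":[0,0,0,0,0]}' && python3 -m handwheel '{"delta_pos":[[0,0,0],[0,0,0],[0,0,0],[0,0,0],[0,0,0]],"dr":[[0,0,8],[0,0,8],[0,0,8],[0,0,7],[0,0,0]],"grip":[0,0,0,0,0]}'; python3 - <<'E'
from h import *
s=bot.sense(); print(s['position'],Ro.from_rotvec(s['tcp_rot']).as_matrix().round(4),s['joint_pos'])
E
```

```text
clock: 0.65
position: [201.7, 591.3, 214.3]
tcp_rot: [1.551, 2.732, -0.001]
contact_force: [-0.3, 0.7, 0.1]
gripper_width: 91.8
clock: 1.15
position: [201.7, 591.3, 214.3]
tcp_rot: [2.22, 2.222, -0.001]
contact_force: [0.9, 0.6, -0.4]
gripper_width: 92.0
[201.74603539 591.32917485 214.31631227] [[-1.1e-03  1.0e+00 -2.0e-04]
 [ 1.0e+00  1.1e-03 -5.0e-04]
 [-5.0e-04 -2.0e-04 -1.0e+00]] [ 1.23962169e+00  3.53234642e-01  1.63368016e+00 -3.12850783e-05
  1.15524054e+00  1.23853183e+00]
```

```bash
python3 -m handwheel '{"delta_pos":[[-4,1.5,0],[-4,1.5,0],[-4,1.5,0],[-4,1.5,0],[-4,1.5,0]],"dr":[[0,0,0],[0,0,0],[0,0,0],[0,0,0],[0,0,0]],"grip":[0,0,0,0,0]}' && python3 -m handwheel '{"delta_pos":[[-4,1.5,0],[-4,1.5,0],[-4,1.5,0],[-4,1.5,0],[-4,1.5,0]],"dr":[[0,0,0],[0,0,0],[0,0,0],[0,0,0],[0,0,0]],"grip":[0,0,0,0,0]}' && python3 -m handwheel '{"delta_pos":[[-4,1.5,0],[-4,1.5,0],[-4,1.5,0],[-4,1.5,0],[-4,1.5,0]],"dr":[[0,0,0],[0,0,0],[0,0,0],[0,0,0],[0,0,0]],"grip":[0,0,0,0,0]}' && python3 -m handwheel '{"delta_pos":[[-4,1.5,0],[-4,1.5,0],[-4,1.5,0],[0,0,0],[0,0,0]],"dr":[[0,0,0],[0,0,0],[0,0,0],[0,0,0],[0,0,0]],"grip":[0,0,0,0,0]}'; python3 - <<'E'
from h import *
import cv2
s=bot.sense(); print(s['clock'],s['position'],Ro.from_rotvec(s['tcp_rot']).as_matrix().round(4),s['joint_pos'])
cv2.imwrite("pics/wrist1.png",viewer.grab_frame('wrist'))
E
```

```text
clock: 1.65
position: [277.6, 390.1, 214.5]
tcp_rot: [2.213, 2.23, 0.0]
contact_force: [0.7, 0.1, 0.4]
gripper_width: 91.9
clock: 2.15
position: [353.2, 190.4, 214.7]
tcp_rot: [2.213, 2.23, 0.001]
contact_force: [1.6, -0.4, 0.7]
gripper_width: 92.2
clock: 2.65
position: [428.8, -9.6, 214.8]
tcp_rot: [2.214, 2.229, 0.001]
contact_force: [0.9, 0.3, -0.6]
gripper_width: 91.5
clock: 3.15
position: [473.5, -128.2, 214.2]
tcp_rot: [-2.217, -2.225, 0.0]
contact_force: [-0.6, -0.0, 0.5]
gripper_width: 91.6
3.15 [ 473.52231439 -128.24918931  214.21917832] [[-3.4e-03  1.0e+00 -9.0e-04]
 [ 1.0e+00  3.4e-03  5.0e-04]
 [ 5.0e-04 -9.0e-04 -1.0e+00]] [-2.67729793e-01  1.43478938e-01  1.91340373e+00  2.72813647e-04
  1.08572798e+00 -2.71254356e-01]
```

View pics/wrist1.png

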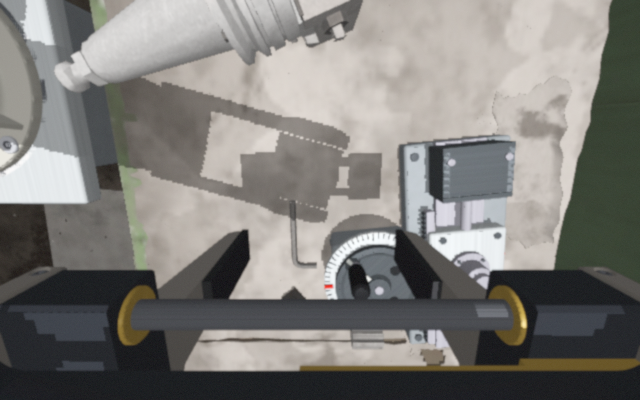

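```bash
python3 -m handwheel '{"delta_pos":[[-4.1,1.9,0],[-4.1,1.9,0],[0,0,4],[0,0,0],[0,0,0]],"dr":[[0,0,0],[0,0,0],[0,0,0],[0,0,0],[0,0,0]],"grip":[0,0,0,0,0]}'; python3 - <<'E'
from h import *
import cv2
s=bot.sense(); print(s['clock'],s['position'])
a=viewer.grab_frame('wrist');cv2.imwrite("pics/wrist2.png",a)
for z in (90,117,140): print(proj('wrist',(512.1,-210.1,z)))
b=viewer.grab_frame('scene');cv2.imwrite("pics/scene2.png",cv2.resize(b[120:270,220:420],None,fx=4,fy=4,interpolation=cv2.INTER_CUBIC))
E
```

```text
clock: 3.7
position: [511.0, -207.8, 174.4]
tcp_rot: [-2.214, -2.225, 0.001]
contact_force: [0.1, -0.5, 0.8]
gripper_width: 91.6
3.7 [ 510.95545086 -207.83623336  174.36198453]
[321.64492072 208.98239777]
[321.66671107 217.87816779]
[321.68940298 227.14198992]
```

View pics/wrist2.png

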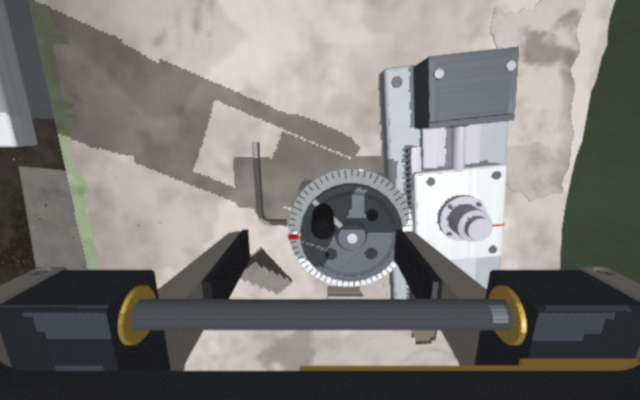

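View pics/scene2.png

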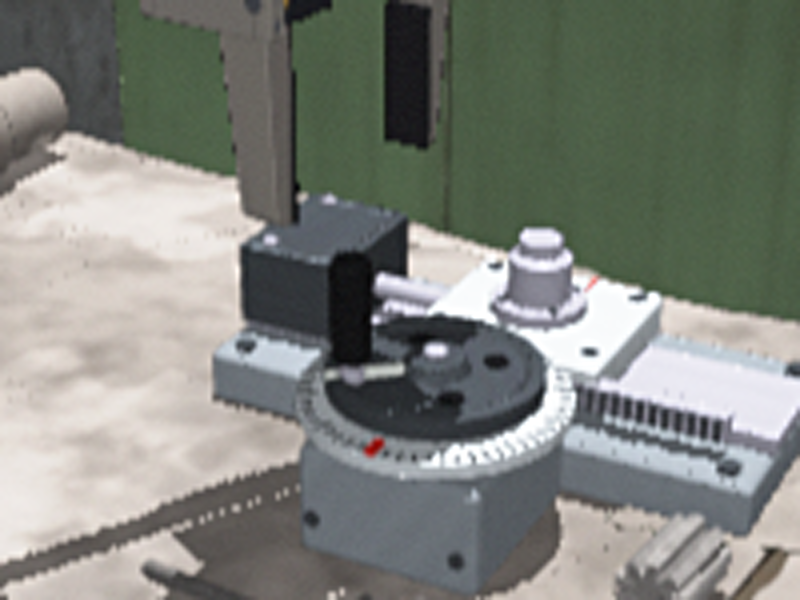

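The wrist picture shows the handle around (322,210–230) and the hub at (352,238), which matches the projection. Next I descend and grip.

```bash
python3 - <<'E'
from h import *
print(inv('wrist',(352,238),91), inv('wrist',(322,227),140))
E
python3 -m handwheel '{"delta_pos":[[-0.2,0.1,3.5],[0,0,3.2],[0,0,0],[0,0,0],[0,0,0]],"dr":[[0,0,0],[0,0,0],[0,0,0],[0,0,0],[0,0,0]],"grip":[0,0,0,0,0.5]}'
python3 -m handwheel '{"delta_pos":[[0,0,0],[0,0,0],[0,0,0],[0,0,0],[0,0,0]],"dr":[[0,0,0],[0,0,0],[0,0,0],[0,0,0],[0,0,0]],"grip":[1,1,1,1,1]}'
python3 -m handwheel '{"delta_pos":[[0,0,0],[0,0,0],[0,0,0]],"dr":[[0,0,0],[0,0,0],[0,0,0]],"grip":[1,1,1]}'
```

```text
[ 541.52870558 -238.69771679   91.        ] [ 512.91076582 -210.50991818  140.        ]
clock: 4.3
position: [514.4, -211.8, 109.8]
tcp_rot: [2.216, 2.223, 0.002]
contact_force: [-1.2, -1.7, 0.8]
gripper_width: 85.7
clock: 4.8
position: [513.0, -211.6, 107.6]
tcp_rot: [-2.218, -2.224, 0.0]
contact_force: [0.9, -0.2, -0.2]
gripper_width: 45.7
clock: 5.1
position: [513.0, -211.6, 107.5]
tcp_rot: [-2.218, -2.224, 0.0]
contact_force: [-0.1, -0.1, -0.1]
gripper_width: 21.9
```

```bash
python3 -m handwheel '{"delta_pos":[[0,0,0],[0,0,0],[0,0,0]],"dr":[[0,0,0],[0,0,0],[0,0,0]],"grip":[1,1,1]}'
python3 - <<'E'
from h import *
import cv2
s=bot.sense(); print(s['clock'],s['position'],s['contact_force'],s['gripper_width'])
b=viewer.grab_frame('scene');cv2.imwrite("pics/scene3.png",cv2.resize(b[120:270,220:420],None,fx=4,fy=4,interpolation=cv2.INTER_CUBIC))
b=viewer.grab_frame('top');cv2.imwrite("pics/top3.png",cv2.resize(b[120:240,240:400],None,fx=5,fy=5,interpolation=cv2.INTER_CUBIC))
E
```

```text
clock: 5.4
position: [512.9, -211.5, 107.5]
tcp_rot: [-2.218, -2.224, 0.0]
contact_force: [0.1, 0.8, -0.1]
gripper_width: 18.5
5.4 [ 512.93641192 -211.5406926   107.49096633] [ 0.05909428  0.83203856 -0.12532592] 18.469686307573973
```

View pics/scene3.png

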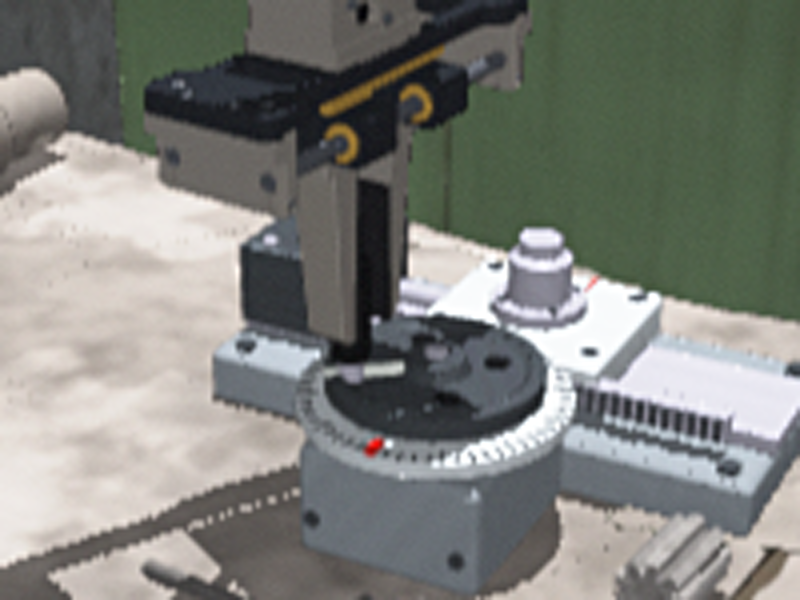

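View pics/top3.png

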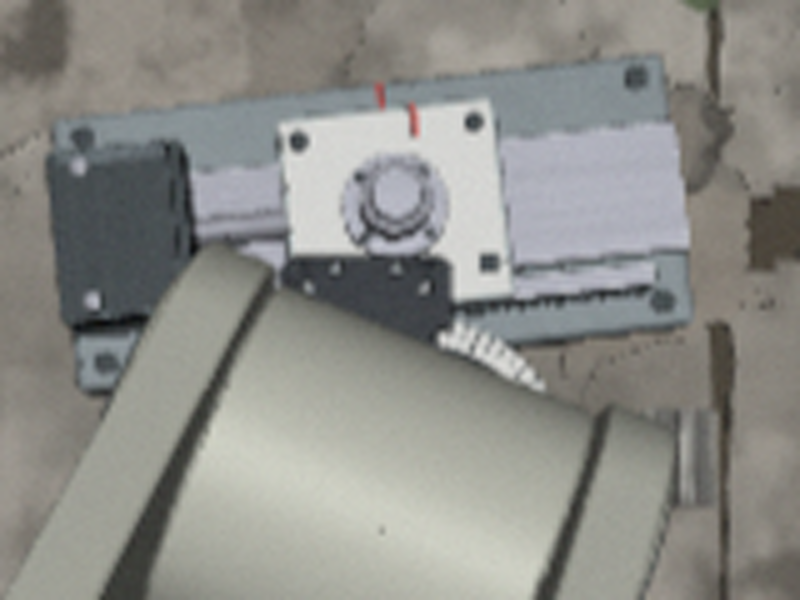

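Grip is seated (18.5 mm wide, no side force). I'll work out the arc rows now.

```bash
cat > arc.py <<'E'
import sys
from h import *
# arc a0 step n [cx cy]: rows from the present pose
def rows(targets):
    s=bot.sense(); p=s['position'][:2]; R=Ro.from_rotvec(s['tcp_rot']).as_matrix()
    o=[]
    for t in targets:
        d=np.array([*(t-p),0]); o.append((R.T@d/10).round(2)[:2].tolist()); p=t
    return o
def state(c=(540.2,-237.1)):
    s=bot.sense(); r=s['position'][:2]-c; a=np.arctan2(r[1],r[0])%(2*np.pi)
    f=s['contact_force']; er=r/np.hypot(*r); et=np.array([-er[1],er[0]])
    print('t',s['clock'],'ang %.3f rad %.2f Frad %.1f Ftan %.1f Fz %.1f w %.1f z %.1f'%(a,np.hypot(*r),f[:2]@er,f[:2]@et,f[2],s['gripper_width'],s['position'][2]))
    return a
def arc(a0,step,n,c=(540.2,-237.1),R=38):
    # relative rows only
    c=np.array(c);P=[c+R*np.array([np.cos(a0+k*step),np.sin(a0+k*step)]) for k in range(n+1)]
    M=Ro.from_rotvec(bot.sense()['tcp_rot']).as_matrix()
    for k in range(n): print('%.3f'%(a0+(k+1)*step),(M.T@np.array([*(P[k+1]-P[k]),0])/10).round(2)[:2].tolist())
E
python3 - <<'E'
from arc import *
state(); arc(2.39,0.1,18)
E
```

```text
t 5.5 ang 2.389 rad 37.40 Frad 0.5 Ftan 0.2 Fz -0.5 w 18.0 z 107.5
2.490 [-0.29, -0.25]
2.590 [-0.31, -0.22]
2.690 [-0.33, -0.18]
2.790 [-0.35, -0.15]
2.890 [-0.36, -0.11]
2.990 [-0.37, -0.08]
3.090 [-0.38, -0.04]
3.190 [-0.38, -0.0]
3.290 [-0.38, 0.04]
3.390 [-0.37, 0.07]
3.490 [-0.36, 0.11]
3.590 [-0.35, 0.15]
3.690 [-0.33, 0.18]
3.790 [-0.31, 0.21]
3.890 [-0.29, 0.24]
3.990 [-0.27, 0.27]
4.090 [-0.24, 0.3]
4.190 [-0.21, 0.32]
```

```bash
python3 -m handwheel '{"delta_pos":[[-0.29,-0.25,0],[-0.31,-0.22,0],[-0.33,-0.18,0],[-0.35,-0.15,0],[-0.36,-0.11,0]],"dr":[[0,0,0],[0,0,0],[0,0,0],[0,0,0],[0,0,0]],"grip":[1,1,1,1,1]}'; python3 -c "from arc import *;state()"
python3 -m handwheel '{"delta_pos":[[-0.37,-0.08,0],[-0.38,-0.04,0],[-0.38,0,0],[-0.38,0.04,0],[0,0,0]],"dr":[[0,0,0],[0,0,0],[0,0,0],[0,0,0],[0,0,0]],"grip":[1,1,1,1,1]}'; python3 -c "from arc import *;state()"
```

```text
clock: 6.0
position: [503.0, -227.8, 107.5]
tcp_rot: [-2.217, -2.223, 0.0]
contact_force: [-4.2, 4.1, 3.7]
gripper_width: 18.1
t 6.0 ang 2.896 rad 38.30 Frad 5.0 Ftan -3.0 Fz 3.7 w 18.1 z 107.5
clock: 6.5
position: [501.7, -243.7, 107.4]
tcp_rot: [-2.217, -2.223, 0.003]
contact_force: [-6.7, 0.1, 4.6]
gripper_width: 18.2
t 6.5 ang 3.311 rad 39.08 Frad 6.5 Ftan -1.3 Fz 4.6 w 18.2 z 107.4
```

Force shows the assumed centre lies about 1 mm too far in +x; I'll shift for that and go on.

```bash
python3 -m handwheel '{"delta_pos":[[-0.37,-0.01,0],[-0.36,0.11,0],[-0.35,0.15,0],[-0.33,0.18,0],[0,0,0]],"dr":[[0,0,0],[0,0,0],[0,0,0],[0,0,0],[0,0,0]],"grip":[1,1,1,1,1]}'; python3 -c "
from arc import *;state((539.3,-237.1))"
python3 -m handwheel '{"delta_pos":[[-0.31,0.21,0],[-0.29,0.24,0],[-0.27,0.27,0],[-0.24,0.3,0],[0,0,0]],"dr":[[0,0,0],[0,0,0],[0,0,0],[0,0,0],[0,0,0]],"grip":[1,1,1,1,1]}'; python3 -c "
from arc import *;state((539.3,-237.1));arc(4.09,0.03,24)"
```

```text
clock: 7.0
position: [506.8, -258.3, 107.5]
tcp_rot: [-2.218, -2.224, 0.003]
contact_force: [-6.1, -3.4, 2.4]
gripper_width: 18.1
t 7.0 ang 3.720 rad 38.86 Frad 6.9 Ftan -0.5 Fz 2.4 w 18.1 z 107.5
clock: 7.5
position: [517.5, -269.9, 107.5]
tcp_rot: [2.218, 2.224, -0.003]
contact_force: [-3.9, -4.4, 0.0]
gripper_width: 18.3
t 7.5 ang 4.126 rad 39.39 Frad 5.8 Ftan -0.9 Fz 0.0 w 18.3 z 107.5
4.120 [-0.07, 0.09]
4.150 [-0.06, 0.1]
4.180 [-0.06, 0.1]
4.210 [-0.06, 0.1]
4.240 [-0.05, 0.1]
4.270 [-0.05, 0.1]
4.300 [-0.05, 0.1]
4.330 [-0.04, 0.1]
4.360 [-0.04, 0.11]
4.390 [-0.04, 0.11]
4.420 [-0.03, 0.11]
4.450 [-0.03, 0.11]
4.480 [-0.03, 0.11]
4.510 [-0.02, 0.11]
4.540 [-0.02, 0.11]
4.570 [-0.02, 0.11]
4.600 [-0.01, 0.11]
4.630 [-0.01, 0.11]
4.660 [-0.01, 0.11]
4.690 [-0.0, 0.11]
4.720 [-0.0, 0.11]
4.750 [0.0, 0.11]
4.780 [0.01, 0.11]
4.810 [0.01, 0.11]
```

```bash
python3 - <<'E'
from arc import *
from scipy.optimize import least_squares as L
P=np.array([(503.0,-227.8),(501.7,-243.7),(506.8,-258.3),(517.5,-269.9)])
for R in (38,None):
    f=(lambda c:np.hypot(*(P-c[:2]).T)-(R or c[2])); r=L(f,[539,-238,38]);print(r.x,f(r.x))
    print(np.unwrap(np.arctan2(*(P-r.x[:2]).T[::-1]))%6.283)
E
```

```text
[ 539.38410066 -238.80606561   38.        ] [ 0.01231723  0.00055311 -0.02978675  0.02297487]
[2.84784701 3.27073721 3.68073561 4.09911315]
[ 539.56552395 -238.74358832   38.17330611] [-0.00526101  0.01522516 -0.0153083   0.00534415]
[2.85079006 3.27174778 3.67969971 4.09616901]
```

The measured points fit a 38 mm circle about (539.4, -238.8) within 0.03 mm. The handle is now at 4.10 rad, with contact possible from 4.35 rad, so I'll go slowly and watch the tangential push.

```bash
sed -i 's/(540.2,-237.1)/(539.4,-238.8)/g' arc.py
python3 -m handwheel '{"delta_pos":[[-0.12,0.06,0],[-0.06,0.1,0],[-0.06,0.1,0],[-0.06,0.1,0],[-0.05,0.1,0]],"dr":[[0,0,0],[0,0,0],[0,0,0],[0,0,0],[0,0,0]],"grip":[1,1,1,1,1]}'; python3 -c "from arc import *;state()"
python3 -m handwheel '{"delta_pos":[[-0.05,0.1,0],[-0.05,0.1,0],[0,0,0]],"dr":[[0,0,0],[0,0,0],[0,0,0]],"grip":[1,1,1]}'; python3 -c "from arc import *;state()"
```

```text
clock: 8.0
position: [522.1, -272.7, 107.5]
tcp_rot: [2.218, 2.225, -0.002]
contact_force: [-5.8, -3.3, -0.1]
gripper_width: 18.1
t 8.0 ang 4.239 rad 38.04 Frad 5.6 Ftan -3.6 Fz -0.1 w 18.1 z 107.5
clock: 8.3
position: [524.3, -273.7, 107.5]
tcp_rot: [2.218, 2.224, -0.002]
contact_force: [-4.2, -2.5, 0.0]
gripper_width: 18.3
t 8.3 ang 4.305 rad 38.03 Frad 3.9 Ftan -2.9 Fz 0.0 w 18.3 z 107.5
```

```bash

python3 -m handwheel '{"delta_pos":[[-0.04,0.1,0],[-0.04,0.1,0],[-0.04,0.11,0]],"dr":[[0,0,0],[0,0,0],[0,0,0]],"grip":[1,1,1]}'; python3 -c "from arc import *;state()"
```

```text
clock: 8.6
position: [527.4, -274.9, 107.5]
tcp_rot: [2.218, 2.224, -0.002]
contact_force: [-4.9, -3.2, -0.1]
gripper_width: 18.3
t 8.6 ang 4.390 rad 38.02 Frad 4.6 Ftan -3.6 Fz -0.1 w 18.3 z 107.5
```

```bash

python3 -m handwheel '{"delta_pos":[[-0.04,0.11,0],[-0.03,0.11,0]],"dr":[[0,0,0],[0,0,0]],"grip":[1,1]}'; python3 -c "from arc import *;state()"
```

```text
clock: 8.8
position: [529.7, -275.6, 107.5]
tcp_rot: [2.217, 2.224, -0.001]
contact_force: [-3.0, -3.3, -0.2]
gripper_width: 18.0
t 8.8 ang 4.454 rad 38.02 Frad 3.9 Ftan -2.0 Fz -0.2 w 18.0 z 107.5
```

```bash

python3 -m handwheel '{"delta_pos":[[-0.04,0.11,0],[-0.04,0.11,0],[-0.03,0.11,0]],"dr":[[0,0,0],[0,0,0],[0,0,0]],"grip":[1,1,1]}'; python3 -c "from arc import *;state()"
```

```text
clock: 9.1
position: [533.1, -276.3, 107.5]
tcp_rot: [2.218, 2.224, -0.001]
contact_force: [-4.2, -4.8, -1.2]
gripper_width: 18.0
t 9.1 ang 4.546 rad 38.02 Frad 5.4 Ftan -3.3 Fz -1.2 w 18.0 z 107.5
```

```bash
python3 -c "from arc import *;state()
arc(4.54,0.03,23)"
```

```text
t 9.1 ang 4.546 rad 38.02 Frad 5.4 Ftan -3.3 Fz -1.2 w 18.0 z 107.5
4.570 [-0.02, 0.11]
4.600 [-0.01, 0.11]
4.630 [-0.01, 0.11]
4.660 [-0.01, 0.11]
4.690 [-0.0, 0.11]
4.720 [-0.0, 0.11]
4.750 [0.0, 0.11]
4.780 [0.01, 0.11]
4.810 [0.01, 0.11]
4.840 [0.01, 0.11]
4.870 [0.02, 0.11]
4.900 [0.02, 0.11]
4.930 [0.02, 0.11]
4.960 [0.03, 0.11]
4.990 [0.03, 0.11]
5.020 [0.03, 0.11]
5.050 [0.04, 0.11]
5.080 [0.04, 0.11]
5.110 [0.04, 0.11]
5.140 [0.05, 0.1]
5.170 [0.05, 0.1]
5.200 [0.05, 0.1]
5.230 [0.05, 0.1]
```

```bash

python3 -m handwheel '{"delta_pos":[[-0.03,0.11,0],[-0.02,0.11,0],[-0.01,0.11,0]],"dr":[[0,0,0],[0,0,0],[0,0,0]],"grip":[1,1,1]}'; python3 -c "from arc import *;state()"
```

```text
clock: 9.4
position: [536.5, -276.7, 107.6]
tcp_rot: [2.218, 2.224, -0.0]
contact_force: [-3.3, -3.8, -2.5]
gripper_width: 18.1
t 9.4 ang 4.636 rad 37.98 Frad 4.0 Ftan -3.0 Fz -2.5 w 18.1 z 107.6
```

```bash

python3 -m handwheel '{"delta_pos":[[-0.02,0.11,0],[-0.01,0.11,0],[0,0.11,0]],"dr":[[0,0,0],[0,0,0],[0,0,0]],"grip":[1,1,1]}'; python3 -c "from arc import *;state()"
```

```text
clock: 9.7
position: [539.8, -276.8, 107.6]
tcp_rot: [2.218, 2.224, -0.0]
contact_force: [-3.2, -3.8, -1.5]
gripper_width: 18.1
t 9.7 ang 4.724 rad 37.96 Frad 3.8 Ftan -3.2 Fz -1.5 w 18.1 z 107.6
```

```bash

python3 -m handwheel '{"delta_pos":[[-0.01,0.11,0],[0,0.11,0],[0,0.11,0]],"dr":[[0,0,0],[0,0,0],[0,0,0]],"grip":[1,1,1]}'; python3 -c "from arc import *;state()"
```

```text
clock: 10.0
position: [543.1, -276.6, 107.6]
tcp_rot: [-2.218, -2.224, -0.0]
contact_force: [-2.2, -2.9, -1.0]
gripper_width: 18.2
t 10.0 ang 4.809 rad 38.03 Frad 2.7 Ftan -2.5 Fz -1.0 w 18.2 z 107.6
```

```bash

python3 -m handwheel '{"delta_pos":[[0,0.11,0],[0.01,0.11,0],[0.01,0.11,0]],"dr":[[0,0,0],[0,0,0],[0,0,0]],"grip":[1,1,1]}'; python3 -c "from arc import *;state()"
```

```text
clock: 10.3
position: [545.4, -276.3, 107.5]
tcp_rot: [-2.217, -2.224, 0.002]
contact_force: [-7.6, -3.6, 2.2]
gripper_width: 18.2
t 10.3 ang 4.872 rad 38.01 Frad 2.4 Ftan -8.1 Fz 2.2 w 18.2 z 107.5
```

Contact: the push jumped from about 3 to 8 N. Now in small steps to reach about 11–12 N.

```bash

python3 -m handwheel '{"delta_pos":[[0.01,0.05,0],[0,0,0]],"dr":[[0,0,0],[0,0,0]],"grip":[1,1]}'; python3 -c "from arc import *;state()"
```

```text
clock: 10.5
position: [545.7, -276.3, 107.5]
tcp_rot: [-2.217, -2.224, 0.002]
contact_force: [-6.9, -4.7, 1.4]
gripper_width: 18.5
t 10.5 ang 4.878 rad 38.01 Frad 3.5 Ftan -7.6 Fz 1.4 w 18.5 z 107.5
```

```bash

python3 -m handwheel '{"delta_pos":[[0.02,0.1,0],[0,0,0]],"dr":[[0,0,0],[0,0,0]],"grip":[1,1]}'; python3 -c "from arc import *;state()"
```

```text
clock: 10.7
position: [546.2, -276.2, 107.5]
tcp_rot: [-2.216, -2.223, 0.003]
contact_force: [-8.4, -4.3, 1.9]
gripper_width: 18.6
t 10.7 ang 4.893 rad 37.99 Frad 2.8 Ftan -9.0 Fz 1.9 w 18.6 z 107.5
```

```bash

python3 -m handwheel '{"delta_pos":[[0.01,0.05,0],[0,0,0]],"dr":[[0,0,0],[0,0,0]],"grip":[1,1]}'; python3 -c "from arc import *;state()"
```

```text
clock: 10.9
position: [546.5, -276.1, 107.5]
tcp_rot: [-2.216, -2.223, 0.004]
contact_force: [-10.3, -4.3, 2.8]
gripper_width: 17.9
t 10.9 ang 4.900 rad 37.98 Frad 2.4 Ftan -10.9 Fz 2.8 w 17.9 z 107.5
```

```bash

python3 -m handwheel '{"delta_pos":[[0.02,0.1,0],[0,0,0]],"dr":[[0,0,0],[0,0,0]],"grip":[1,1]}'; python3 -c "from arc import *;state()"
python3 -m handwheel '{"delta_pos":[[0,0,0]],"dr":[[0,0,0]],"grip":[1]}'; python3 -c "from arc import *;state()"
```

```text
clock: 11.1
position: [547.0, -276.0, 107.5]
tcp_rot: [-2.216, -2.223, 0.005]
contact_force: [-12.0, -5.8, 3.5]
gripper_width: 18.2
t 11.1 ang 4.915 rad 37.97 Frad 3.3 Ftan -13.0 Fz 3.5 w 18.2 z 107.5
clock: 11.2
position: [547.0, -276.0, 107.4]
tcp_rot: [-2.216, -2.223, 0.004]
contact_force: [-10.9, -5.5, 4.3]
gripper_width: 18.0
t 11.2 ang 4.915 rad 37.98 Frad 3.2 Ftan -11.8 Fz 4.3 w 18.0 z 107.4
```

Firm contact: about 12 N in all, so roughly 9 N beyond running and near 29 N on the stop. Now back clockwise, stopping short of the mark to look, without reversing.

```bash
python3 -c "from arc import *;arc(4.915,-0.1,14)"
```

```text
4.815 [-0.06, -0.38]
4.715 [-0.02, -0.38]
4.615 [0.02, -0.38]
4.515 [0.06, -0.38]
4.415 [0.09, -0.37]
4.315 [0.13, -0.36]
4.215 [0.17, -0.34]
4.115 [0.2, -0.32]
4.015 [0.23, -0.3]
3.915 [0.26, -0.28]
3.815 [0.29, -0.25]
3.715 [0.31, -0.22]
3.615 [0.33, -0.19]
3.515 [0.35, -0.15]
```

```bash

python3 -m handwheel '{"delta_pos":[[-0.06,-0.38,0],[-0.02,-0.38,0],[0.02,-0.38,0],[0.06,-0.38,0],[0.09,-0.37,0]],"dr":[[0,0,0],[0,0,0],[0,0,0],[0,0,0],[0,0,0]],"grip":[1,1,1,1,1]}'; python3 -c "from arc import *;state()"
python3 -m handwheel '{"delta_pos":[[0.13,-0.36,0],[0.17,-0.34,0],[0.2,-0.32,0],[0.23,-0.3,0],[0.26,-0.28,0]],"dr":[[0,0,0],[0,0,0],[0,0,0],[0,0,0],[0,0,0]],"grip":[1,1,1,1,1]}'; python3 -c "from arc import *;state()"
```

```text
clock: 11.7
position: [530.2, -275.6, 107.6]
tcp_rot: [2.217, 2.224, -0.001]
contact_force: [-1.1, -7.2, -4.9]
gripper_width: 17.9
t 11.7 ang 4.468 rad 37.88 Frad 7.3 Ftan 0.7 Fz -4.9 w 17.9 z 107.6
clock: 12.2
position: [513.5, -266.2, 107.6]
tcp_rot: [2.217, 2.225, -0.003]
contact_force: [-6.0, -8.8, -3.0]
gripper_width: 17.9
t 12.2 ang 3.955 rad 37.77 Frad 10.5 Ftan 1.7 Fz -3.0 w 17.9 z 107.6
```

```bash

python3 -m handwheel '{"delta_pos":[[0.24,-0.29,0],[0.31,-0.25,0],[0.33,-0.19,0],[0.35,-0.15,0],[0,0,0]],"dr":[[0,0,0],[0,0,0],[0,0,0],[0,0,0],[0,0,0]],"grip":[1,1,1,1,1]}'; python3 - <<'E'
from arc import *
import cv2
a=state()
b=viewer.grab_frame('scene');cv2.imwrite("pics/scene4r.png",b);cv2.imwrite("pics/scene4.png",cv2.resize(b[170:270,270:400],None,fx=6,fy=6,interpolation=cv2.INTER_CUBIC))
b=viewer.grab_frame('top');cv2.imwrite("pics/top4.png",cv2.resize(b[120:240,240:400],None,fx=5,fy=5,interpolation=cv2.INTER_CUBIC))
b=viewer.grab_frame('wrist');cv2.imwrite("pics/wrist4.png",b)
E
```

```text
clock: 12.7
position: [504.0, -252.6, 107.5]
tcp_rot: [-2.217, -2.224, 0.002]
contact_force: [-5.5, -3.5, -0.3]
gripper_width: 18.4
t 12.7 ang 3.512 rad 38.00 Frad 6.4 Ftan 1.3 Fz -0.3 w 18.4 z 107.5
```

View pics/scene4.png

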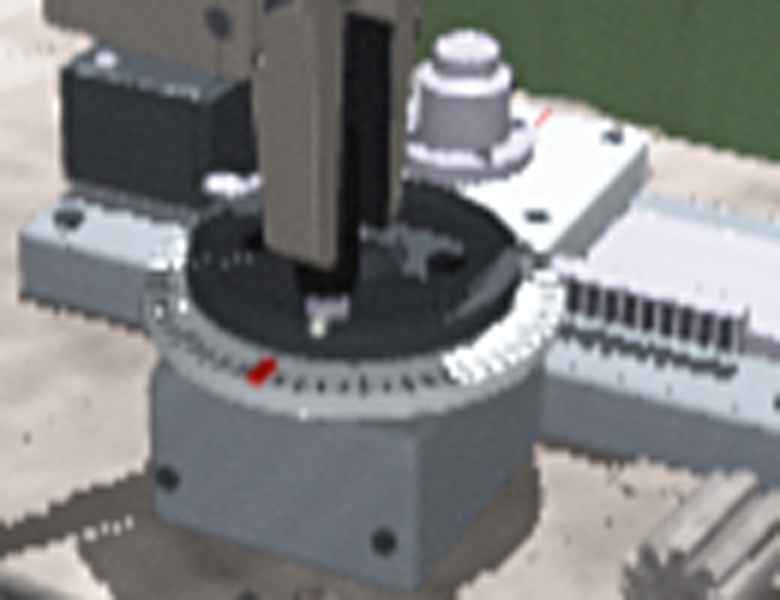

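View pics/top4.png

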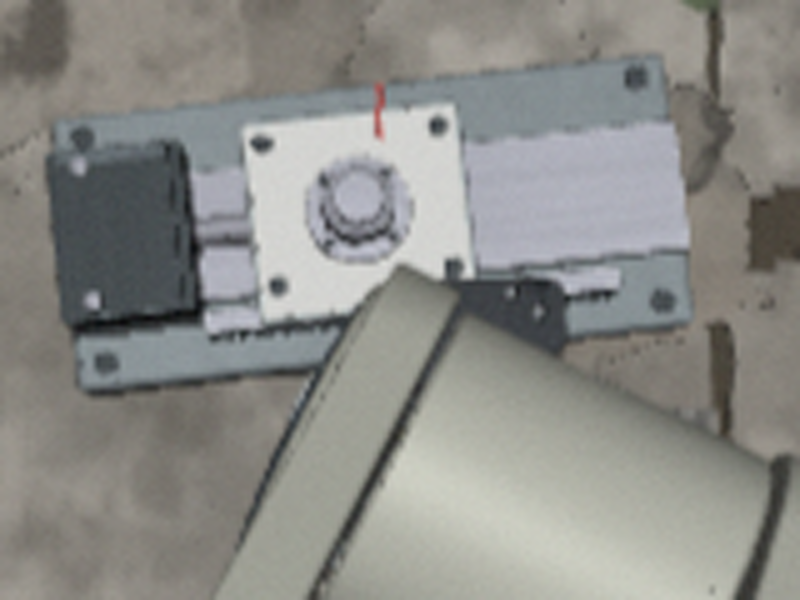

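View pics/wrist4.png

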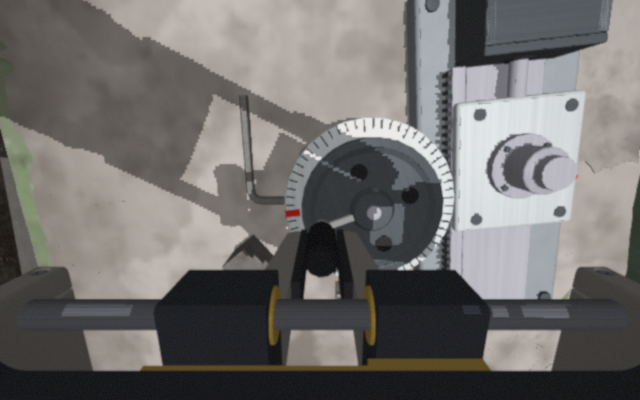

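The scene crop shows the red mark at (262,371) and the outer end of the white line at (317,325). In the wrist picture the hub is at (375,212), the white line ends near (330,225), and the red mark is at (292,213).

```bash
python3 - <<'E'
from arc import *
np.set_printoptions(precision=3,suppress=True)
S=lambda p:crop(p,6,(270,170)); C=lambda p:crop(p,5,(240,120))
def ang(v): return np.arctan2(v[1],v[0])%6.2832
h0=np.array([540.4,-235.2])  # scene-frame hub approx
r=inv('scene',S((262,371)),70)[:2]; w=inv('scene',S((317,327)),84)[:2]
for hub in [(540.6,-235.1),(539.4,-237)]:
    hub=np.array(hub);print('scene red',r-hub,np.hypot(*(r-hub)),ang(r-hub),'line',w-hub,np.hypot(*(w-hub)),ang(w-hub))
h=inv('wrist',(374.5,212.5),91)[:2]; r=inv('wrist',(292.5,213),70)[:2]; w=inv('wrist',(332,225),84)[:2]
print('wrist hub',h,'red',r-h,np.hypot(*(r-h)),ang(r-h),'line',ang(w-h),np.hypot(*(w-h)))
yaw=.107; ey=np.array([-np.sin(yaw),np.cos(yaw)])
bl=inv('top',C((381,96)),29)[:2];
cl=inv('top',C((379,122)),60)[:2]; cl0=inv('top',C((413,119)),60)[:2]
print('bl y',bl@ey,'cl-bl',(cl-bl)@ey,'cl0-bl',(cl0-bl)@ey,'moved',(cl-cl0)@ey)
E
```

```text
scene red [-54.95   -4.999] 55.1773264584023 3.232336667976827 line [-45.743 -17.562] 48.998421341596746 3.508179591896661
scene red [-53.75   -3.099] 53.839659848444086 3.1992052255015824 line [-44.543 -15.662] 47.21627704535337 3.479718071209166
wrist hub [ 539.786 -237.243] red [-57.534  -6.822] 57.937492972996374 3.2596247407056245 line 3.5246799335653765 30.499889339182708
bl y -294.4282993709186 cl-bl 3.262995764031257 cl0-bl -12.208168182332331 moved 15.471163946363589
```

Four readings agree that 0.26–0.28 rad remains (wrist, scene, TCP arc, and the carriage line 3.3 mm short). I'll advance 0.2 rad and look again.

```bash

python3 -m handwheel '{"delta_pos":[[0.36,-0.12,0],[0.37,-0.08,0],[0,0,0]],"dr":[[0,0,0],[0,0,0],[0,0,0]],"grip":[1,1,1]}'; python3 - <<'E'
from arc import *
import cv2
a=state()
b=viewer.grab_frame('scene');cv2.imwrite("pics/scene5.png",cv2.resize(b[200:260,280:380],None,fx=8,fy=8,interpolation=cv2.INTER_CUBIC))
b=viewer.grab_frame('top');cv2.imwrite("pics/top5.png",cv2.resize(b[130:160,290:350],None,fx=12,fy=12,interpolation=cv2.INTER_CUBIC))
b=viewer.grab_frame('wrist');cv2.imwrite("pics/wrist5.png",cv2.resize(b[160:260,260:400],None,fx=5,fy=5,interpolation=cv2.INTER_CUBIC))
E
```

```text
clock: 13.15
position: [501.9, -245.0, 107.5]
tcp_rot: [-2.216, -2.223, 0.002]
contact_force: [-6.6, -2.4, 0.0]
gripper_width: 18.4
t 13.15 ang 3.305 rad 38.02 Frad 6.9 Ftan 1.2 Fz 0.0 w 18.4 z 107.5
```

View pics/scene5.png

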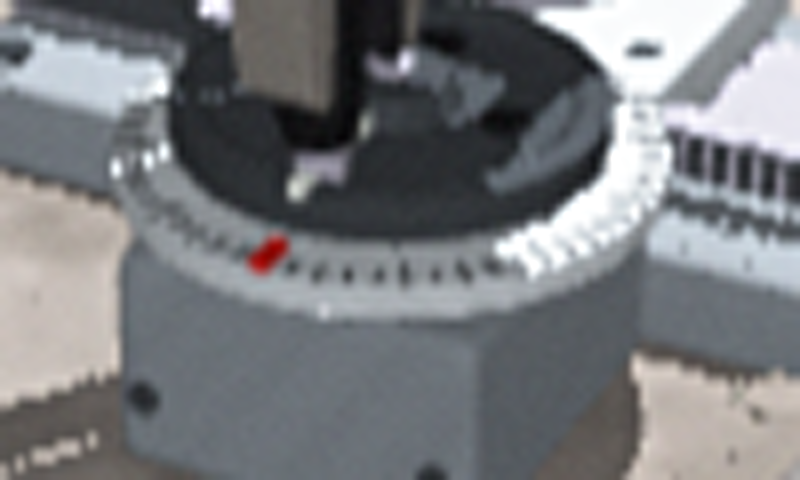

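View pics/top5.png

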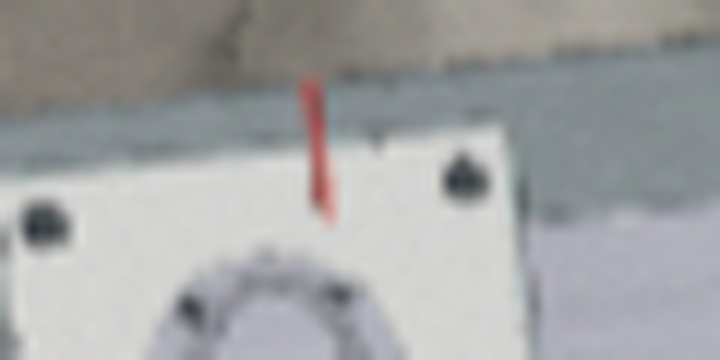

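View pics/wrist5.png

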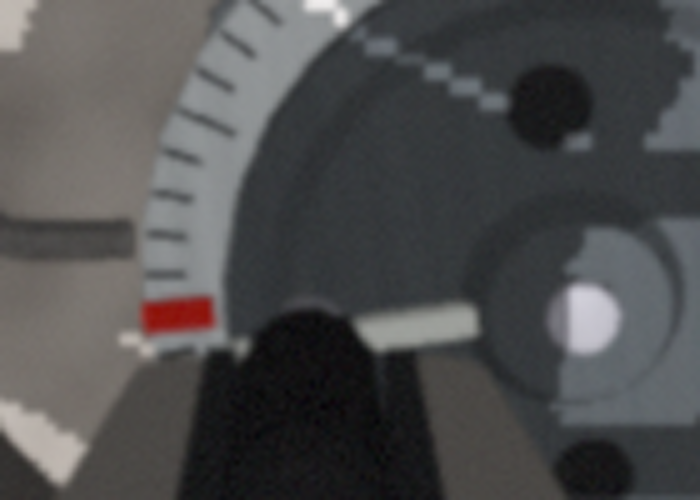

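```bash
cat > m5.py <<'E'
from arc import *
np.set_printoptions(precision=3,suppress=True)
S=lambda p:crop(p,8,(280,200)); T=lambda p:crop(p,12,(290,130)); W=lambda p:crop(p,5,(260,160))
def ang(v): return np.arctan2(v[1],v[0])%6.2832
def go(ws,wred,wh,wo,wi,sr,tb,tc,hubs=(540.6,-235.1)):
    yaw=.107; ey=np.array([-np.sin(yaw),np.cos(yaw)])
    h=inv('wrist',W(wh),91)[:2]; r=inv('wrist',W(wred),70)[:2]
    o=inv('wrist',W(wo),84)[:2]; i=inv('wrist',W(wi),84)[:2]
    print('wrist hub',h,'red ang',ang(r-h),np.hypot(*(r-h)),'line',ang(o-i),'outer',ang(o-h),np.hypot(*(o-h)))
    r=inv('scene',S(sr),70)[:2]-hubs; w=inv('scene',S(ws),84)[:2]-hubs
    print('scene red',ang(r),np.hypot(*r),'line',ang(w),np.hypot(*w))
    b=inv('top',T(tb),29)[:2];c=inv('top',T(tc),60)[:2]; print('cl-bl',(c-b)@ey,c,b)
E
python3 - <<'E'
from m5 import *
go((298,187),(178,315),(585,318),(368,331),(472,319),(268,256),(314,112),(320,180))
E
```

```text
wrist hub [ 539.507 -237.269] red ang 3.259354861529373 57.86732941365246 line 3.266278148495686 outer 3.290924635993336 29.56498983879826
scene red 3.2315282428868564 55.748272133422496 line 3.2977379184769267 48.37559945467901
cl-bl 1.347619630996116 [ 690.806 -220.332] [ 710.443 -219.578]
```

Estimates of what remains run from 0.03 to 0.11 rad, centred near 0.065. I'll advance 0.05 rad, ease the radial force, and re-measure.

```bash

python3 -m handwheel '{"delta_pos":[[0.19,-0.08,0],[0,0,0]],"dr":[[0,0,0],[0,0,0]],"grip":[1,1]}'; python3 - <<'E'
from arc import *
import cv2
a=state()
I=cv2.INTER_CUBIC
b=viewer.grab_frame('scene');cv2.imwrite("pics/scene6.png",cv2.resize(b[200:260,280:380],None,fx=8,fy=8,interpolation=I))
b=viewer.grab_frame('top');cv2.imwrite("pics/top6.png",cv2.resize(b[130:160,290:350],None,fx=12,fy=12,interpolation=I))
b=viewer.grab_frame('wrist');cv2.imwrite("pics/wrist6.png",cv2.resize(b[160:260,260:400],None,fx=5,fy=5,interpolation=I))
E
```

```text
clock: 13.5
position: [501.6, -243.3, 107.5]
tcp_rot: [-2.217, -2.224, 0.001]
contact_force: [-5.0, -2.1, -0.4]
gripper_width: 18.2
t 13.5 ang 3.260 rad 38.05 Frad 5.2 Ftan 1.5 Fz -0.4 w 18.2 z 107.5
```

View pics/scene6.png

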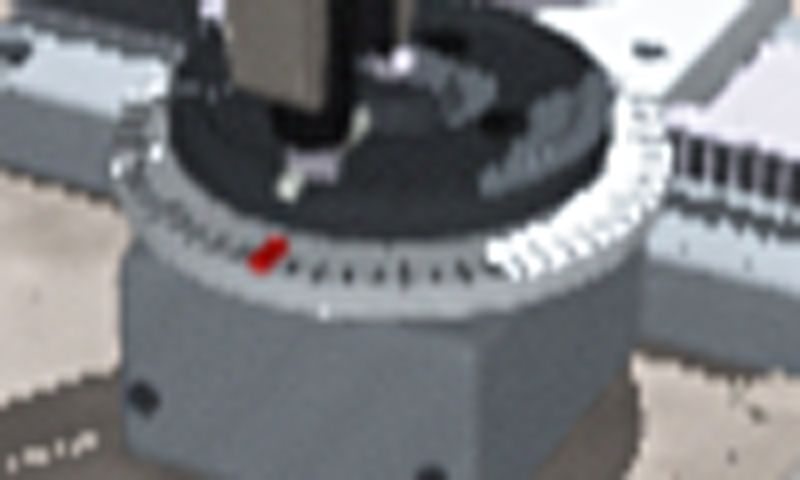

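View pics/top6.png

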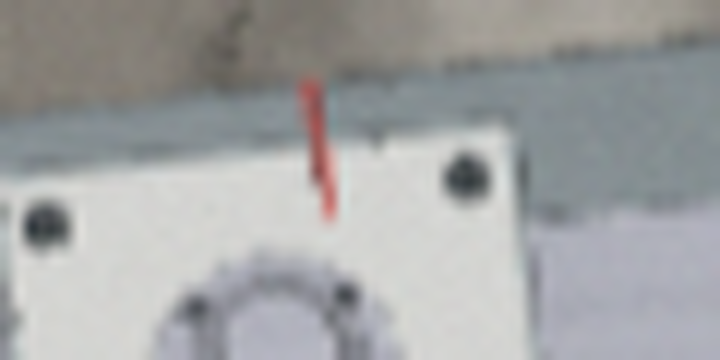

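View pics/wrist6.png

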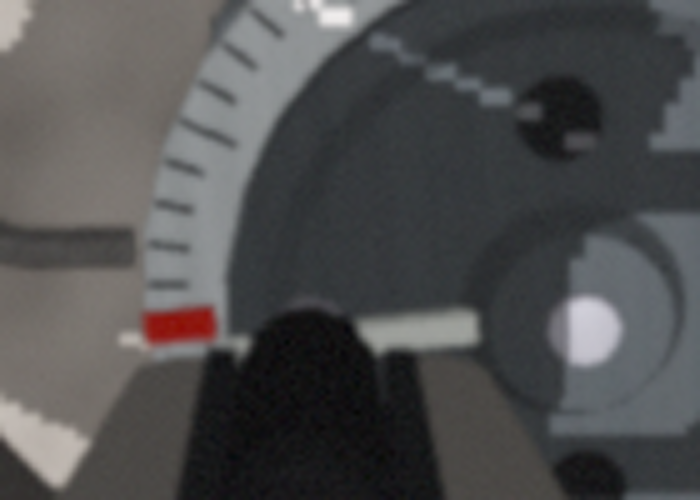

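```bash
python3 - <<'E'
from m5 import *
for h in ((540.6,-235.1),(542.2,-234.0)):
  go((298,187),(178,315),(585,318),(368,331),(472,319),(268,256),(314,112),(320,180),h)
  go((289,187),(180,325),(586,330),(375,334),(475,326),(268,255),(314,112),(323,180),h)
E
```

```text
wrist hub [ 539.263 -235.584] red ang 3.2591032412165415 57.85476442793811 line 3.265901890320248 outer 3.2906228771108066 29.56524074107455
scene red 3.2315282428868564 55.748272133422496 line 3.2977379184769267 48.37559945467901
cl-bl 1.347619630996116 [ 690.806 -220.332] [ 710.443 -219.578]
wrist hub [ 539.487 -237.309] red ang 3.256995558903149 57.79411813210567 line 3.2289307139643966 outer 3.250466421772351 28.633631892351424
scene red 3.227884415540558 55.389844271982305 line 3.2625314698998533 49.20479651925754
cl-bl 0.7846712812493052 [ 690.805 -220.898] [ 710.443 -219.578]
wrist hub [ 539.263 -235.584] red ang 3.2591032412165415 57.85476442793811 line 3.265901890320248 outer 3.2906228771108066 29.56524074107455
scene red 3.2480982175259454 57.44847408157491 line 3.3144503425704293 50.13418555802288
cl-bl 1.347619630996116 [ 690.806 -220.332] [ 710.443 -219.578]
wrist hub [ 539.487 -237.309] red ang 3.256995558903149 57.79411813210567 line 3.2289307139643966 outer 3.250466421772351 28.633631892351424
scene red 3.244667326774467 57.08671956617153 line 3.2801819825771883 50.93373900715403
cl-bl 0.7846712812493052 [ 690.805 -220.898] [ 710.443 -219.578]
```

Readings now: wrist about 0, scene 0.035, TCP arc 0.012, carriage 0.065. A sub-pixel reading of the red lines from averaged frames should settle it.

```bash
cat > red.py <<'E'
from m5 import *
import cv2
def top_red(n=4):
    a=np.mean([viewer.grab_frame('top').astype(float) for _ in range(n)],0)
    sub=a[130:160,300:330]
    red=np.clip(sub[...,2]-(sub[...,0]+sub[...,1])/2-12,0,None)
    yaw=.107; R=np.array([[np.cos(yaw),np.sin(yaw)],[-np.sin(yaw),np.cos(yaw)]])
    for k in range(30):
        if red[k].sum()>30:
            u=300+(red[k]*np.arange(30)).sum()/red[k].sum(); v=130+k
            print(v,'%.2f'%u,'sum %.0f'%red[k].sum(),'z29',(R@inv('top',(u,v),29)[:2]).round(2),'z60',(R@inv('top',(u,v),60)[:2]).round(2))
    return a
if __name__=='__main__': top_red()
E
python3 red.py
```

```text
136 315.43 sum 37 z29 [ 689.79 -294.3 ] z60 [ 683.   -293.28]
137 315.42 sum 96 z29 [ 687.43 -294.01] z60 [ 680.72 -292.99]
138 315.46 sum 77 z29 [ 685.06 -293.86] z60 [ 678.43 -292.84]
139 315.67 sum 74 z29 [ 682.64 -294.08] z60 [ 676.09 -293.06]
140 315.83 sum 81 z29 [ 680.24 -294.18] z60 [ 673.77 -293.16]
141 316.00 sum 59 z29 [ 677.84 -294.31] z60 [ 671.45 -293.28]
142 316.34 sum 78 z29 [ 675.4  -294.83] z60 [ 669.09 -293.79]
143 316.46 sum 95 z29 [ 673.01 -294.87] z60 [ 666.77 -293.82]
144 316.57 sum 93 z29 [ 670.62 -294.85] z60 [ 664.47 -293.8 ]
145 316.81 sum 78 z29 [ 668.21 -295.14] z60 [ 662.13 -294.08]
146 316.98 sum 69 z29 [ 665.81 -295.27] z60 [ 659.81 -294.21]
147 316.96 sum 66 z29 [ 663.46 -294.95] z60 [ 657.54 -293.9 ]
```

The sub-pixel carriage line is 0.15 mm short (0.013 rad), which agrees with the TCP arc. One last small clockwise nudge, then release.

```bash

python3 -m handwheel '{"delta_pos":[[0.05,0,0],[0,0,0],[0,0,0]],"dr":[[0,0,0],[0,0,0],[0,0,0]],"grip":[1,1,1]}'; python3 -c "from arc import *;state()"; python3 red.py
```

```text
clock: 14.15
position: [501.6, -243.0, 107.5]
tcp_rot: [-2.217, -2.224, 0.002]
contact_force: [-5.6, -2.8, -0.1]
gripper_width: 18.2
t 14.15 ang 3.252 rad 38.02 Frad 5.9 Ftan 2.2 Fz -0.1 w 18.2 z 107.5
136 315.42 sum 37 z29 [ 689.79 -294.28] z60 [ 683.01 -293.25]
137 315.41 sum 96 z29 [ 687.43 -294.  ] z60 [ 680.72 -292.99]
138 315.47 sum 77 z29 [ 685.06 -293.87] z60 [ 678.43 -292.85]
139 315.68 sum 74 z29 [ 682.64 -294.09] z60 [ 676.09 -293.07]
140 315.83 sum 70 z29 [ 680.24 -294.19] z60 [ 673.77 -293.16]
141 316.15 sum 58 z29 [ 677.8  -294.67] z60 [ 671.41 -293.63]
142 316.43 sum 101 z29 [ 675.37 -295.04] z60 [ 669.06 -293.99]
143 316.49 sum 92 z29 [ 673.   -294.91] z60 [ 666.77 -293.86]
144 316.60 sum 88 z29 [ 670.62 -294.92] z60 [ 664.46 -293.87]
145 316.81 sum 77 z29 [ 668.21 -295.15] z60 [ 662.13 -294.09]
146 316.97 sum 70 z29 [ 665.81 -295.26] z60 [ 659.82 -294.2 ]
147 316.98 sum 51 z29 [ 663.45 -295.01] z60 [ 657.54 -293.96]
```

```bash

python3 -m handwheel '{"delta_pos":[[0,-0.06,0],[0,-0.06,0],[0,0,0]],"dr":[[0,0,0],[0,0,0],[0,0,0]],"grip":[1,1,1]}'; python3 -c "from arc import *;state()"
python3 -m handwheel '{"delta_pos":[[0,0,0],[0,0,0],[0,0,0],[0,0,0],[0,0,0]],"dr":[[0,0,0],[0,0,0],[0,0,0],[0,0,0],[0,0,0]],"grip":[0.65,0.65,0.65,0.65,0.65]}'; python3 -c "from arc import *;state()"
```

```text
clock: 14.65
position: [501.5, -243.1, 107.5]
tcp_rot: [-2.218, -2.224, -0.0]
contact_force: [-1.3, -1.4, -3.8]
gripper_width: 18.2
t 14.65 ang 3.253 rad 38.19 Frad 1.4 Ftan 1.2 Fz -3.8 w 18.2 z 107.5
clock: 15.15
position: [501.7, -243.2, 107.7]
tcp_rot: [2.218, 2.224, 0.0]
contact_force: [-0.0, 0.1, -0.4]
gripper_width: 31.7
t 15.15 ang 3.258 rad 37.97 Frad 0.0 Ftan -0.1 Fz -0.4 w 31.7 z 107.7
```

Released with no force left. Now straight up and clear, then check.

```bash

python3 -m handwheel '{"delta_pos":[[0,0,-1],[0,0,-2],[0,0,-3],[0,0,-3],[0,0,-3]],"dr":[[0,0,0],[0,0,0],[0,0,0],[0,0,0],[0,0,0]],"grip":[0.6,0.6,0.6,0.6,0.6]}'
python3 -m handwheel '{"delta_pos":[[4,-2,0],[4,-2,0],[4,-2,0],[4,-2,0],[4,-2,0]],"dr":[[0,0,0],[0,0,0],[0,0,0],[0,0,0],[0,0,0]],"grip":[0.6,0.6,0.6,0.6,0.6]}'
python3 -m handwheel '{"delta_pos":[[4,-1,0],[4,-1,0],[0,0,0],[0,0,0],[0,0,0]],"dr":[[0,0,0],[0,0,0],[0,0,0],[0,0,0],[0,0,0]],"grip":[0.6,0.6,0.6,0.6,0.6]}'
python3 - <<'E'
from red import *
a=top_red()
b=np.mean([viewer.grab_frame('scene').astype(float) for _ in range(2)],0)
cv2.imwrite("pics/top7.png",cv2.resize(a[170:250,280:380].astype(np.uint8),None,fx=7.5,fy=7.5,interpolation=cv2.INTER_CUBIC))
cv2.imwrite("pics/scene7.png",cv2.resize(b[200:260,280:380].astype(np.uint8),None,fx=8,fy=8,interpolation=cv2.INTER_CUBIC))
E
```

```text
clock: 15.65
position: [501.4, -243.2, 229.5]
tcp_rot: [2.218, 2.224, 0.0]
contact_force: [-0.6, -0.2, -0.8]
gripper_width: 36.9
clock: 16.15
position: [400.0, -42.3, 228.3]
tcp_rot: [2.218, 2.223, 0.001]
contact_force: [0.0, 0.6, -0.4]
gripper_width: 36.9
clock: 16.65
position: [381.1, 35.8, 228.0]
tcp_rot: [2.218, 2.224, 0.0]
contact_force: [-0.5, -1.0, 0.6]
gripper_width: 36.8
136 315.43 sum 39 z29 [ 689.79 -294.31] z60 [ 683.   -293.28]
137 315.41 sum 99 z29 [ 687.43 -293.99] z60 [ 680.72 -292.97]
138 315.46 sum 80 z29 [ 685.06 -293.85] z60 [ 678.43 -292.84]
139 315.68 sum 77 z29 [ 682.64 -294.08] z60 [ 676.09 -293.06]
140 315.82 sum 72 z29 [ 680.25 -294.17] z60 [ 673.77 -293.14]
141 316.14 sum 60 z29 [ 677.81 -294.64] z60 [ 671.41 -293.6 ]
142 316.42 sum 106 z29 [ 675.37 -295.03] z60 [ 669.06 -293.98]
143 316.48 sum 95 z29 [ 673.   -294.91] z60 [ 666.77 -293.86]
144 316.60 sum 93 z29 [ 670.62 -294.92] z60 [ 664.46 -293.87]
145 316.81 sum 81 z29 [ 668.21 -295.13] z60 [ 662.13 -294.08]
146 316.97 sum 74 z29 [ 665.81 -295.24] z60 [ 659.82 -294.18]
147 316.99 sum 53 z29 [ 663.45 -295.02] z60 [ 657.54 -293.97]
```

View pics/top7.png

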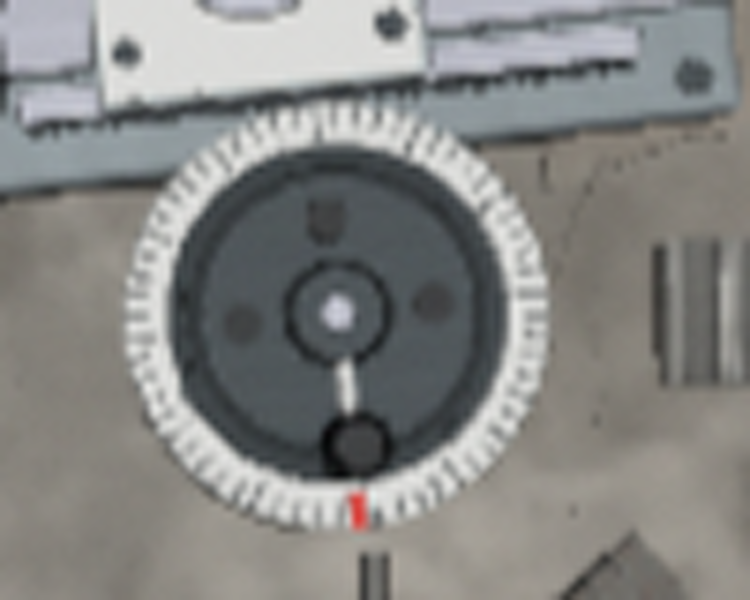

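View pics/scene7.png

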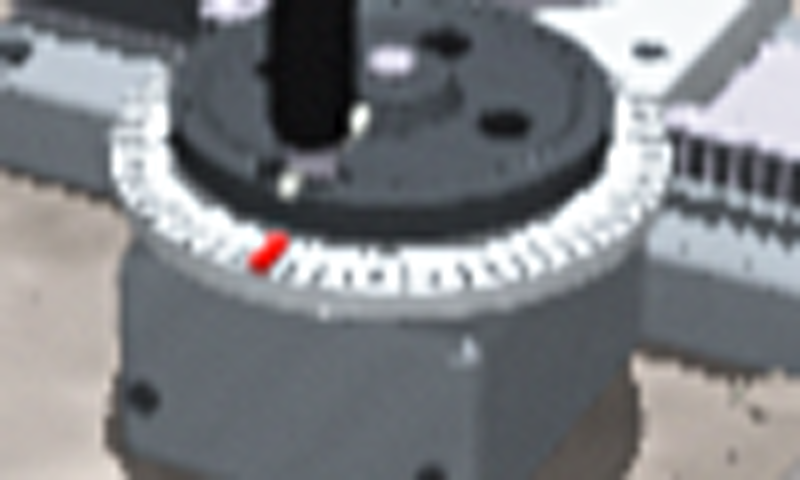

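```bash
python3 - <<'E'
from m5 import *
D=lambda p:crop(p,7.5,(280,170))
hub=inv('top',D((338,312)),91)[:2]
for p,z in (((359,511),70),((358,446),140),((349,409),84),((248,408),140)):
    v=inv('top',D(p),z)[:2]-hub; print(p,ang(v),np.hypot(*v))
h=np.array((542.2,-234.0)); 
for p in ((289,187),(288,189)): print(ang(inv('scene',S(p),84)[:2]-h))
# predicted px of line end vs mark in scene, using the image's own red mark
E
```

```text
(359, 511) 3.2530297519761735 58.14680385990256
(358, 446) 3.2376098078678126 38.173449809994544
(349, 409) 3.25700728464024 28.084828512831884
(248, 408) 2.382736052444804 37.990246018259434
3.2801819825771883
3.2837447820941366
```

```bash
python3 -c "
from bench import bot
print(bot.close_job(), bot.sense()['clock'])"
```

```text
the job is handed in; nothing more can be done
the job is handed in; nothing more can be done
```

The handwheel is on its red mark, approached clockwise after the carriage was brought firmly against its dead stop, and the job is handed in. It took about 17 s of the 72 s allowed.

- **To the stop:** I gripped the handle and wound the wheel anticlockwise from about 0.87 rad past the mark. Contact came at roughly 1.6 rad beyond the mark. I pressed to about 12 N at the handle, which is about 9 N above the running push and about 29 N on the stop: firm but not forced.
- **Back to the mark:** I turned it clockwise only, never reversing. I paused short of the mark to look, then finished with three small advances.
- **Release:** I eased the side force, opened the fingers (force read about 0 N), raised the arm straight up and moved it clear.

**Last checks:**

| Check | Result |
|---|---|
| Carriage line to bed line (top camera, sub-pixel) | within about 0.1 mm |
| White line, top view | 3.257 rad, mark at 3.253 rad |
| Handle, top view | 3.238 rad, mark at 3.253 rad |
| Tool position just before release | 3.253 rad |
| White line, scene camera | about 0.035 rad short of the mark |

The scene camera is the one that disagrees. I left it because its estimate of the wheel centre is about 2–3 mm off the other cameras'.

The robot only ever touched the wheel's handle, so the loose tools should be undisturbed; I did not measure their positions again at the end.

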